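Fence a slate blank for its transfer sheet

ROBOT

A 6-joint arm with a two-finger parallel gripper is mounted at the origin on the work surface. World frame = base frame: x ahead of the robot, y to its left, z up, the work surface at z = 0. Lengths are in m, angles in rad, forces in N, time in s.
With the tool pointing down it reaches from about 0.3 to 0.875 m from the base axis. Payload 4.2 kg.
Tool frame: the origin (TCP) lies midway between the tips of the shut fingers; the grasp point (between the pads) lies 19 mm behind it; z points along the fingers, y is the line along which they close (so a half turn about z gives the same grasp; the last joint's range is limited). The gripper opens to 85 mm and grips with 20 to 120 N. Pads are 22 mm wide; open, the fingers measure 114 mm over their backs; the gripper's body (76 mm by 85 mm) begins 54 mm behind the grasp point. The pads swing forward as they close: fully open they stand 13 mm farther back than shut.
Start: joints at [-1.326, 0.32, 1.565, -0, 1.257, -0.02], TCP at [0.15, -0.555, 0.231] pointing down, gripper open.
Joint ranges: [-3.11, 3.11], [-0.84, 2.01], [0.21, 2.61], [-1.34, 4.49], [0.05, 2.63], [-2.56, 2.56]. Speed limits (rad/s): [2.57, 2.57, 3.14, 3.14, 3.14, 3.14].

INTERFACE

Orientations are given as a unit quaternion [x, y, z, w].
In Python, from plant import arm gives the robot as it stands. Calls block until the motion is done:
- arm.move_pose(position, orientation): joint-space move of the TCP to a pose.
- arm.move_linear(position, frame=None, vel=0.15, max_force=None): straight line of the TCP; frame=None keeps the orientation; vel is the mean speed in m/s. With max_force (N) it stops when the force on the tool has changed by that much, and returns True; else False.
- arm.set_joints(angles): joint-space move.
- arm.release() and arm.grab(): open the fingers fully, or close them until they stop; the grip force is fixed at half the most.
- arm.dwell(seconds).
- arm.inverse_kinematics(position, orientation): joint angles nearest the present ones, or None.
- arm.sense(): the state.
- arm.camera(name): name is "side" or "top"; returns a dict with "frame" (420x560x3 uint8, red, green, blue), "fx", "fy", "cx", "cy" (pixels), "rvec" (rotation vector, rad) and "tvec" (3), from world to camera coordinates, as OpenCV has them. Camera axes: x right, y down, z forward; pixel columns grow to the right and rows downward; lengths in m; the calibration is good to about 2 mm. A picture is of the moment at which its call begins. There is no depth.
A pose or a line that the arm cannot do raises arm.MotionError and nothing moves.
- arm.hand_in(): hands the job in; it is judged then, once.
The state is a dict: "time_s": time; "joint_pos": joint angles; "joint_vel": joint speeds; "joint_torque": joint torques, N m; "tool_pos": TCP position; "tcp_rot": TCP orientation; "force": force on the tool from outside, world axes, zero at the start; "ft_torque": the same for the moment, N m; "gripper_width": finger opening in m; "grip_force": force on a finger pad.
Only numpy, scipy, OpenCV 4.12 (cv2) and the standard library are available. Lean on these libraries where they do the work, as an engineer would, in place of code of your own. Each camera call takes 0.05 s, during which the arm holds its last target. There are 200 camera calls.

TASK

Get the slate blank ready for its transfer sheet: lay the long straightedge flat on the table and flush along the middle of the slate's near long edge, and one of the two short ones likewise along the middle of each of its short edges, left and right, pushing only gently because slate is brittle. Take the cap off every spray bottle that still has one and stand it, open side down, in a pocket of its own in the plywood tray. Leave the bottles standing where they are, and the other things on the table alone.

Things in the scene. Friction and masses are not known exactly. Their poses are not given: they have to be found in the camera images.
- slate: the fixed dark slate blank, 110 (x) x 160 (y) x 10 mm thick, lying flat on the table, brittle and immovable. Origin: centre of its underside. Its x axis points across it, away from the robot, y along its long edges to the robot's left. Near long edge at x = -55 mm, short edges at y = +80 mm (left) and -80 mm (right), all three bare. Two steel stops, 8 mm high, stand at its far edge.
- rule: the long loose aluminium straightedge: flat base 220 x 44 x 8 mm with a raised grip rib, 14 mm wide, running along the middle of its whole length from 8 to 28 mm height; 0.2 to 0.34 kg. Origin: centre of its underside; x along its length, z up. Both long edges are true, 22 mm either side of the origin. It lies flat on the table, at first beyond the slate.
- tray: the fixed plywood cap tray, 225 (x) x 60 (y) x 18 mm, with a row of four open pockets along its x axis, each 50 x 50 mm inside; floor 4 mm thick, walls 5 mm thick. Origin: centre of its underside.
- bar0: one of two alike short loose aluminium straightedges: same section as the long one (base 44 x 8 mm, rib 14 mm wide from 8 to 28 mm height) but 90 mm long; 0.09 to 0.16 kg. Origin: centre of its underside; x along its length, z up. Both long edges are true, 22 mm either side of the origin. At first flat on the table left of the slate. Either may go on either side.
- bar1: one of two alike short loose aluminium straightedges: same section as the long one (base 44 x 8 mm, rib 14 mm wide from 8 to 28 mm height) but 90 mm long; 0.09 to 0.16 kg. Origin: centre of its underside; x along its length, z up. Both long edges are true, 22 mm either side of the origin. At first flat on the table left of the slate. Either may go on either side.
- pocket0 (a point): middle of the floor of pocket 0 of the cap tray (4 mm above the table); pockets 0 to 3 lie in a row, 55 mm apart, along the tray's x axis.
- pocket1 (a point): middle of the floor of pocket 1 of the cap tray (4 mm above the table); pockets 0 to 3 lie in a row, 55 mm apart, along the tray's x axis.
- pocket2 (a point): middle of the floor of pocket 2 of the cap tray (4 mm above the table); pockets 0 to 3 lie in a row, 55 mm apart, along the tray's x axis.
- pocket3 (a point): middle of the floor of pocket 3 of the cap tray (4 mm above the table); pockets 0 to 3 lie in a row, 55 mm apart, along the tray's x axis.
- bottle0: a loose upright white tack-spray bottle, 48 mm diameter, 85 mm to its flat shoulder, with a spray nozzle 16 mm wide and 22 mm high on top, 0.32 kg. Origin: centre of its underside, z up.
- bottle1: a loose upright white tack-spray bottle, 48 mm diameter, 85 mm to its flat shoulder, with a spray nozzle 16 mm wide and 22 mm high on top, 0.32 kg. Origin: centre of its underside, z up.
- bottle2: a loose upright white tack-spray bottle, 48 mm diameter, 85 mm to its flat shoulder, with a spray nozzle 16 mm wide and 22 mm high on top, 0.32 kg. Origin: centre of its underside, z up.
- bottle3: a loose upright white tack-spray bottle, 48 mm diameter, 85 mm to its flat shoulder, with a spray nozzle 16 mm wide and 22 mm high on top, 0.32 kg. Origin: centre of its underside, z up.
- cap0: the loose round grey overcap that may stand on the shoulder of bottle 0 over its nozzle, only resting there: 36 mm diameter, 36 mm tall, wall 3 mm, open below, 20 g. Origin: centre of its open rim (lower end), z up through its closed top. Absent (None) when that bottle is already open.
- cap1: the loose round grey overcap that may stand on the shoulder of bottle 1 over its nozzle, only resting there: 36 mm diameter, 36 mm tall, wall 3 mm, open below, 20 g. Origin: centre of its open rim (lower end), z up through its closed top. Absent (None) when that bottle is already open.
- cap2: the loose round grey overcap that may stand on the shoulder of bottle 2 over its nozzle, only resting there: 36 mm diameter, 36 mm tall, wall 3 mm, open below, 20 g. Origin: centre of its open rim (lower end), z up through its closed top. Absent (None) when that bottle is already open.
- cap3: the loose round grey overcap that may stand on the shoulder of bottle 3 over its nozzle, only resting there: 36 mm diameter, 36 mm tall, wall 3 mm, open below, 20 g. Origin: centre of its open rim (lower end), z up through its closed top. Absent (None) when that bottle is already open.
- tape: bystander: roll of tape, 52 mm diameter, 19 mm high, lying flat; leave it alone. Origin: centre of underside.
- spatula: bystander: spatula 190 mm long, lying flat near the robot on the left; leave it alone. Origin near its middle, x along it.
- marker: bystander: black marker 120 mm long, 14 mm thick, lying beyond the tray; leave it alone. Origin: underside of its middle.
- tiles: bystander: stack of dark slates, 90 x 90 x 24 mm; leave it alone. Origin: centre of underside.
Not all that is in view belongs to the job. Leave any pink or purple look-alike of the rule alone.

How it is judged:
By the outcome, as a careful person would: the job done as asked, in the order asked, and still so for the second after the job is handed in, with the robot touching nothing.
Of cap0, cap1, cap2, cap3 only 2 to 4 are there at a start; the rules pass over those that are not, and their reading is None.
At some moment in a run one of rule, bar0, bar1 may be knocked a few centimetres aside while the robot is not near it.
It also fails if it takes over 210 s, if anything falls off the work surface, if the arm or the gripper's body presses on something with over 40 N, if the wrist force passes 120 N, or if a joint passes its speed limit or range.

## Working session

There is one attempt and no reset: what is moved stays moved. The work goes in short steps, each a Python script; the robot and the scene stay as the last script left them, time stands still between calls to the robot, and variables do not carry over. Pictures are saved under pics/ and viewed, at most 14 in all, crops included, and the job is handed in when it is done.

```bash
ls; mkdir -p pics; python3 - <<'E'
from plant import arm
import cv2,numpy as np
for n in("top","side"):
    c=arm.camera(n); cv2.imwrite(f"pics/{n}0.png",c["frame"][:,:,::-1]); print(n,c["fx"],c["fy"],c["cx"],c["cy"],c["rvec"],c["tvec"])
    R=cv2.Rodrigues(np.array(c["rvec"]))[0]; print(-R.T@np.array(c["tvec"]))
print(arm.sense())
E
```

```text
pics
top 379.1484909971352 379.1484909971352 283.75981721906624 213.22289437625847 [ 2.18626213 -2.17423062  0.08653329] [-0.00765645  0.50603779  1.0052436 ]
[ 0.42412036 -0.00577146  1.04246639]
side 438.16293881839596 438.16293881839596 283.77447975756843 207.13579593095827 [ 0.64220601 -2.61251871  1.18256121] [0.44091231 0.22974818 1.08320921]
[0.07734494 0.7902891  0.88881436]
{'time_s': 0.1, 'joint_pos': array([-1.32602174e+00,  3.20251449e-01,  1.56556334e+00, -4.09031121e-05,
        1.25738119e+00, -1.99789836e-02]), 'joint_vel': array([-0.00012487, -0.00262588, -0.00265579,  0.0002716 ,  0.00074007,
        0.00014095]), 'joint_torque': array([ 4.80981544e-04, -4.16408908e+01, -2.34704483e+01,  9.15962133e-07,
        4.92246472e-03,  9.07427946e-07]), 'tool_pos': array([ 0.15035927, -0.55455579,  0.23055039]), 'tcp_rot': array([ 9.91249828e-01,  1.31996726e-01, -1.09243201e-04, -7.94424304e-04]), 'force': array([0.20970126, 0.25268857, 0.64083751]), 'ft_torque': array([0.00069462, 0.01033451, 0.00078941]), 'grip_force': 0.0, 'gripper_width': 0.08567246843756242}
```

View pics/top0.png

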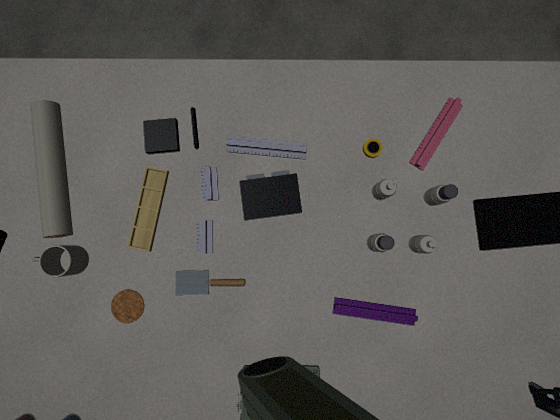

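View pics/side0.png

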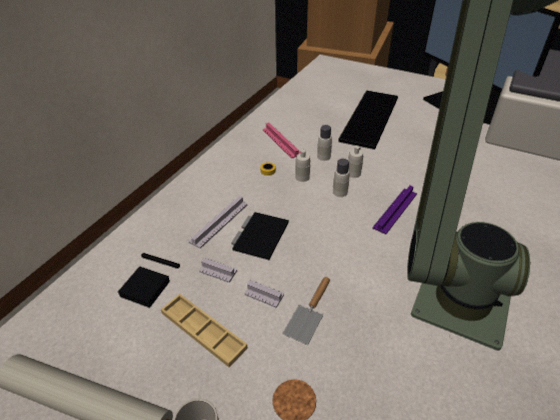

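Both views: the slate is at top-view px (271,196), with two stops on its far edge. The rule is the bluish-white bar at (266,148); the pink one (436,133) and purple one (375,311) are look-alikes to leave alone. The short bars are at (209,183) and (204,237), and the tray is at (149,209). The bottles at (443,193) and (381,242) have dark grey caps. Those at (385,188) and (426,244) look open, with only a thin nozzle. I'll confirm this in enlarged crops.

```bash
python3 - <<'E'
import cv2,numpy as np
t=cv2.imread("pics/top0.png"); s=cv2.imread("pics/side0.png")
a=cv2.resize(t[95:265,120:320],None,fx=3.5,fy=3.5,interpolation=cv2.INTER_CUBIC)
cv2.imwrite("pics/c1.png",a)
b=np.hstack([cv2.resize(t[165:265,355:475],(480,400)),cv2.resize(s[115:205,280:376],(320,400))[:, :320]])
cv2.imwrite("pics/c2.png",b)
h=cv2.cvtColor(t,cv2.COLOR_BGR2HSV)
for p in[(271,196),(266,143),(209,180),(150,185),(320,180),(160,135),(190,285),(443,193),(381,242),(385,185),(255,178),(266,154),(400,313)]:print(p,t[p[1],p[0]],h[p[1],p[0]])
E
```

```text
(271, 196) [31 35 28] [73 51 35]
(266, 143) [117 107 107] [120  22 117]
(209, 180) [129 117 116] [118  26 129]
(150, 185) [ 72 102 112] [ 23  91 112]
(320, 180) [109 112 112] [ 30   7 112]
(160, 135) [44 42 37] [99 41 44]
(190, 285) [89 82 78] [109  32  89]
(443, 193) [30 25 26] [126  43  30]
(381, 242) [66 58 63] [139  31  66]
(385, 185) [118 124 124] [ 30  12 124]
(255, 178) [69 65 61] [105  30  69]
(266, 154) [82 76 74] [113  25  82]
(400, 313) [49  0 34] [141 255  49]
```

View pics/c1.png

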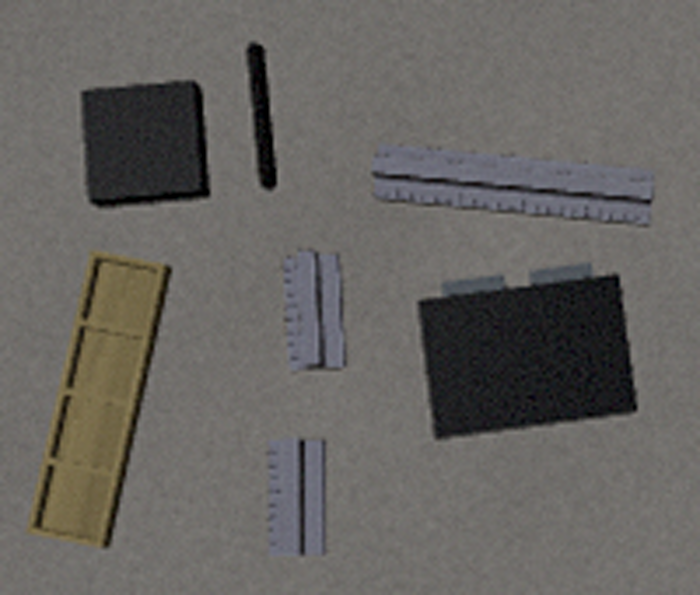

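View pics/c2.png

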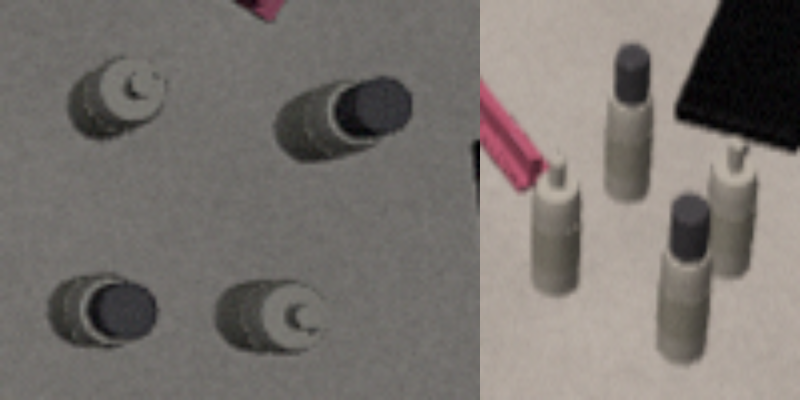

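Confirmed. cap2/cap1-type grey caps stand only on the bottles at top-view (443,193) and (381,242), and the other two bottles show bare nozzles. The rule is the long pale bar just beyond the slate, and the two short bars are left of the slate. Next I'll measure positions.

```bash
cat > h.py <<'E'
from plant import arm
import cv2, numpy as np
from scipy.spatial.transform import Rotation as Rot
K=4
def grab(n,k=3):
    c=arm.camera(n); f=c["frame"].astype(np.float32)
    for _ in range(k-1): f+=arm.camera(n)["frame"]
    c["img"]=cv2.resize(cv2.GaussianBlur(f/k,(3,3),0.7),None,fx=K,fy=K,interpolation=cv2.INTER_CUBIC)
    return c
def cast(c,uv,z):  # uv in upsampled pixels
    uv=(np.asarray(uv,float).reshape(-1,2)+.5)/K-.5
    R=cv2.Rodrigues(np.array(c["rvec"]))[0]; o=-R.T@np.array(c["tvec"])
    d=np.c_[(uv[:,0]-c["cx"])/c["fx"],(uv[:,1]-c["cy"])/c["fy"],np.ones(len(uv))]@R
    return (o+d*((z-o[2])/d[:,2])[:,None])[:,:2]
def blobs(c,mask,z,amin,close=3):
    m=cv2.morphologyEx(mask.astype(np.uint8),cv2.MORPH_CLOSE,np.ones((close,close)))
    m=cv2.morphologyEx(m,cv2.MORPH_OPEN,np.ones((5,5)))
    out=[]
    for k in cv2.findContours(m,cv2.RETR_EXTERNAL,cv2.CHAIN_APPROX_NONE)[0]:
        w=cast(c,k,z)*1000; a=cv2.contourArea(w.astype(np.float32))
        if a<amin: continue
        (x,y),(p,q),t=cv2.minAreaRect(w.astype(np.float32))
        if p<q: p,q,t=q,p,t+90
        out.append(dict(xy=np.array([x,y])/1000,L=p,W=q,yaw=(t+90)%180-90,px=k.reshape(-1,2).mean(0)/K,area=a))
    return out
def scene():
    c=grab("top"); r,g,b=[c["img"][...,i] for i in range(3)]; v=c["img"].max(2)
    bars=[o for o in blobs(c,(b-r>4)&(v>60)|False,.008,2000,17) if 36<o["W"]<56 and (80<o["L"]<108 or 205<o["L"]<240) and abs(o["xy"][1])<.3]
    slate=[o for o in blobs(c,v<52,.010,12000,9) if 140<o["L"]<180 and 95<o["W"]<130]
    tray=[o for o in blobs(c,r-b>14,.018,6000,9) if o["L"]>180 and o["W"]<90]
    return c,bars,slate,tray
def quat(yaw): # tool down, tool y axis (closing line) at world angle yaw (rad)
    y=np.array([np.cos(yaw),np.sin(yaw),0]); z=np.array([0,0,-1.]); 
    return Rot.from_matrix(np.c_[np.cross(y,z),y,z]).as_quat()
def best(p,yaw):
    q0=arm.sense()["joint_pos"]; best=None
    for y in (yaw,yaw+np.pi):
        j=arm.inverse_kinematics(list(p),list(quat(y)))
        if j is not None:
            d=np.abs(np.array(j)-q0).max()
            if best is None or d<best[0]: best=(d,y)
    return quat(best[1])
def go(p,yaw): q=best(p,yaw); arm.move_pose(list(p),list(q)); return q
E
python3 - <<'E'
from h import *
c,*r=scene()
for n,l in zip(("bars","slate","tray"),r):
    for o in l: print(n,{k:np.round(v,3) for k,v in o.items()})
r,g,b=[c["img"][...,i] for i in range(3)]; v=c["img"].max(2)
U,V=np.meshgrid(np.arange(v.shape[1])/K,np.arange(v.shape[0])/K)
for o in blobs(c,(v<75)&(b-r>-1)&(U>360)&(U<465)&(V>170)&(V<260),.121,300,5): print("cap",{k:np.round(w,3) for k,w in o.items()})
E
```

```text
bars {'xy': array([ 0.245, -0.252]), 'L': np.float64(228.938), 'W': np.float64(45.176), 'yaw': np.float64(82.068), 'px': array([374.846, 311.463]), 'area': np.float64(9775.377)}
bars {'xy': array([0.442, 0.211]), 'L': np.float64(90.597), 'W': np.float64(42.363), 'yaw': np.float64(1.182), 'px': array([204.667, 236.995]), 'area': np.float64(3758.103)}
bars {'xy': array([0.59 , 0.201]), 'L': np.float64(93.807), 'W': np.float64(44.425), 'yaw': np.float64(4.355), 'px': array([209.685, 183.926]), 'area': np.float64(3837.267)}
bars {'xy': array([0.691, 0.046]), 'L': np.float64(223.358), 'W': np.float64(44.356), 'yaw': np.float64(84.742), 'px': array([266.666, 147.379]), 'area': np.float64(9319.438)}
slate {'xy': array([0.554, 0.032]), 'L': np.float64(157.955), 'W': np.float64(109.222), 'yaw': np.float64(-82.101), 'px': array([270.688, 196.714]), 'area': np.float64(16877.661)}
tray {'xy': array([0.518, 0.365]), 'L': np.float64(228.993), 'W': np.float64(66.923), 'yaw': np.float64(-10.787), 'px': array([147.705, 208.96 ]), 'area': np.float64(14839.065)}
tray {'xy': array([ 0.735, -0.426]), 'L': np.float64(232.214), 'W': np.float64(46.462), 'yaw': np.float64(-32.329), 'px': array([436.835, 132.638]), 'area': np.float64(10020.187)}
cap {'xy': array([ 0.429, -0.251]), 'L': np.float64(41.267), 'W': np.float64(33.219), 'yaw': np.float64(-89.684), 'px': array([385.772, 242.587]), 'area': np.float64(1072.796)}
cap {'xy': array([ 0.554, -0.407]), 'L': np.float64(46.334), 'W': np.float64(34.556), 'yaw': np.float64(-89.687), 'px': array([448.466, 191.932]), 'area': np.float64(1252.273)}
```

```bash
cat >> h.py <<'E'
HOME=[-1.326,0.32,1.565,0,1.257,-0.02]
TH=np.radians(7.9); SO=np.array([.554,.032])
def S(x,y): return SO+np.array([[np.cos(TH),-np.sin(TH)],[np.sin(TH),np.cos(TH)]])@[x,y]
def show(s=""):
    q=arm.sense(); print(s,np.round(q["tool_pos"],4),"w",round(q["gripper_width"],4),"gf",round(q["grip_force"],1),"F",np.round(q["force"],1),"t",round(q["time_s"],1))
def lin(xy,z,q=None,vel=.2,mf=None): return arm.move_linear([*xy,z],None if q is None else list(q),vel=vel,max_force=mf)
def carry(src,yaw_s,dst,yaw_d,zs,zd,zt,zl=.006):
    go([*src,zt],yaw_s); lin(src,zs); show("at"); arm.grab(); show("grip")
    if arm.sense()["gripper_width"]<.008: arm.release(); lin(src,zt); raise SystemExit("missed")
    lin(src,zt); q=best([*dst,zt],yaw_d); lin(dst,zt,q,.3); lin(dst,zd+.02); hit=lin(dst,zd,None,.04,8); show("down %s"%hit)
    arm.release(); lin(dst,zt)
def push(dst_start,dst_end,yaw,z=.004,f=4):
    arm.grab(); go([*dst_start,.10],yaw); lin(dst_start,z+.01); lin(dst_start,z,None,.03,6); show("push from")
    arm.dwell(.3); hit=lin(dst_end,z,None,.02,f); show("pushed %s"%hit)
    p=arm.sense()["tool_pos"][:2]; u=np.array(dst_start)-dst_end; u/=np.linalg.norm(u)
    lin(p+u*.015,z,None,.08); lin(p+u*.03,.12); arm.release()
def rep():
    c,bars,sl,tr=scene()
    for o in bars:
        if o["xy"][1]>-.2 or o["L"]<150:
            d=o["xy"]-SO; print("bar L%.0f W%.0f xy %s yaw %.1f slate-frame %s rel %.1f"%(o["L"],o["W"],np.round(o["xy"],4),o["yaw"],np.round([d@[np.cos(TH),np.sin(TH)],d@[-np.sin(TH),np.cos(TH)]],4),(o["yaw"]-np.degrees(TH)+90)%180-90))
    return c,bars
E
python3 - <<'E'
from h import *
carry([.691,.046],np.radians(-5.3),S(-.087,0),TH,.012,.0125,.12)
arm.set_joints(HOME); show(); c,_=rep(); cv2.imwrite("pics/t1.png",c["img"][95*K:265*K:1,120*K:320*K,::-1][::1,::1])
E
```

```text
at [0.6919 0.0458 0.0129] w 0.0854 gf 0.0 F [ 0.2 -0.6  1. ] t 3.8
grip [0.6913 0.046  0.0127] w 0.0122 gf 62.3 F [-0.5 -0.2  4.3] t 4.5
down True [0.4675 0.02   0.0126] w 0.0122 gf 62.3 F [ 0.1 -0.2  4.3] t 7.2
 [ 0.1513 -0.5545  0.2307] w 0.0855 gf 0.0 F [ 0.4 -0.4  0.3] t 10.9
bar L91 W43 xy [0.4425 0.2115] yaw 1.2 slate-frame [-0.0858  0.1931] rel -6.7
bar L224 W44 xy [0.4676 0.019 ] yaw -82.0 slate-frame [-0.0874 -0.001 ] rel -89.9
bar L94 W44 xy [0.5896 0.2008] yaw 4.2 slate-frame [0.0585 0.1623] rel -3.7[ WARN:0@13.363] global loadsave.cpp:1063 imwrite_ Unsupported depth image for selected encoder is fallbacked to CV_8U.
```

```bash
python3 - <<'E'
from h import *
push(S(-.137,0),S(-.05,0),TH+np.pi/2)
arm.set_joints(HOME); show(); rep()
E
```

```text
push from [0.4183 0.0132 0.0041] w -0.0003 gf 0.0 F [ 0.3 -0.4 -1.1] t 15.2
pushed True [0.4447 0.0169 0.0035] w 0.0001 gf 0.0 F [0.2 0.3 0.3] t 17.4
 [ 0.1513 -0.5544  0.2308] w 0.0855 gf 0.0 F [ 0.5 -0.1 -0.2] t 21.4
bar L91 W43 xy [0.4583 0.182 ] yaw 1.8 slate-frame [-0.0741  0.1618] rel -6.1
bar L224 W46 xy [0.4784 0.0209] yaw -82.1 slate-frame [-0.0765 -0.0006] rel -90.0
bar L94 W44 xy [0.5896 0.2008] yaw 4.3 slate-frame [0.0585 0.1623] rel -3.6
```

The clock shows the nearer bar has been knocked next to the rule's left end. I'll grip it off-centre, clear of the rule's rib, and take it to the right edge.

```bash
python3 - <<'E'
from h import *
a=np.radians(1.8); o=.025
carry(np.array([.4583,.182])+o*np.array([np.cos(a),np.sin(a)]),a+np.pi/2,S(o,-.112),TH+np.pi/2,.012,.0125,.12)
push(S(0,-.162),S(0,-.07),TH)
arm.set_joints(HOME); show(); rep()
E
```

```text
at [0.484  0.1828 0.0125] w 0.0853 gf 0.0 F [ 0.6 -0.3  0.4] t 25.2
grip [0.4836 0.1829 0.0125] w 0.0124 gf 61.2 F [-0.5 -0.7  5.5] t 25.8
down True [ 0.5938 -0.0755  0.0125] w 0.0129 gf 60.9 F [-0.2 -0.6  4.2] t 28.7
push from [ 0.5763 -0.1285  0.0041] w -0.0001 gf 0.0 F [-0.3 -1.1 -0.8] t 33.2
pushed True [ 0.5726 -0.1017  0.0039] w 0.0001 gf 1.1 F [ 1.1 -1.5  1.7] t 35.4
 [ 0.1513 -0.5546  0.2307] w 0.0855 gf 0.0 F [-0.1 -1.1 -1.1] t 39.5
bar L94 W44 xy [0.5896 0.2008] yaw 4.3 slate-frame [0.0585 0.1623] rel -3.6
```

```bash
sed -i 's/,.008,2000,17)/,.008,2000,9)/' h.py; python3 - <<'E'
from h import *
c,_=rep(); cv2.imwrite("pics/t2.png",cv2.resize(np.clip(c["img"][120*K:265*K,180*K:340*K,::-1],0,255).astype(np.uint8),None,fx=1,fy=1))
E
```

```text
bar L223 W46 xy [0.4783 0.021 ] yaw -82.1 slate-frame [-0.0765 -0.0005] rel 90.0
bar L93 W45 xy [ 0.5678 -0.0678] yaw 7.7 slate-frame [-1.000e-04 -1.008e-01] rel -0.2
bar L94 W45 xy [0.5896 0.2008] yaw 4.3 slate-frame [0.0585 0.1623] rel -3.6
```

View pics/t2.png

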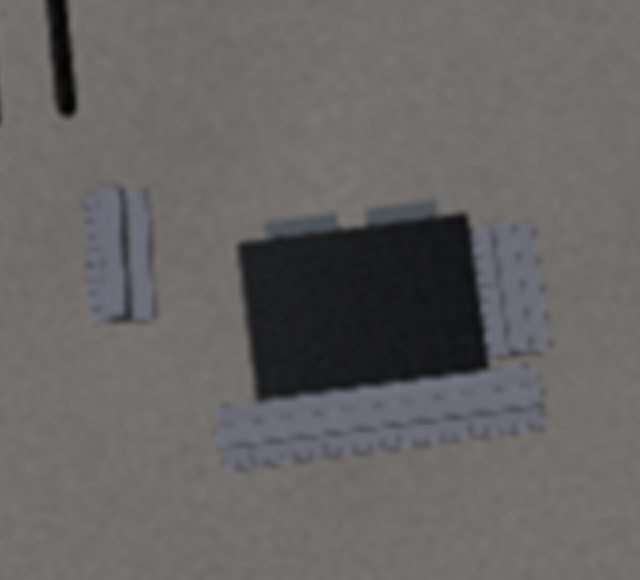

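The crop shows the rule flush along the near edge (about px 372,418) and a bar flush on the right edge (about 512,288). The last bar is still at (120,255). That one goes to the left edge.

```bash
python3 - <<'E'
from h import *
a=np.radians(4.3)
carry([.5896,.2008],a+np.pi/2,S(0,.112),TH+np.pi/2,.012,.0125,.12)
push(S(0,.162),S(0,.07),TH)
arm.set_joints(HOME); show(); rep()
E
```

```text
at [0.5905 0.2009 0.0128] w 0.0852 gf 0.0 F [-1.  -0.2  0.6] t 43.6
grip [0.5899 0.2009 0.0126] w 0.0123 gf 62.5 F [-0.7 -0.   4.1] t 44.2
down True [0.5383 0.1428 0.0126] w 0.0123 gf 62.3 F [-0.9  0.4  4.1] t 46.4
push from [0.5318 0.1925 0.0041] w -0.0001 gf 0.0 F [-0.9  0.4 -0.9] t 51.1
pushed True [0.5354 0.1655 0.0038] w -0.0001 gf 1.1 F [0.  1.8 1.4] t 53.3
 [ 0.1512 -0.5547  0.2308] w 0.0854 gf 0.0 F [-0.8 -0.3 -0.4] t 58.1
bar L224 W46 xy [0.4783 0.021 ] yaw -82.1 slate-frame [-0.0765 -0.0005] rel 90.0
bar L93 W46 xy [0.5393 0.1332] yaw 7.9 slate-frame [-0.0007  0.1023] rel -0.0
bar L93 W45 xy [ 0.5678 -0.0678] yaw 7.7 slate-frame [-0.     -0.1008] rel -0.2
```

```bash
python3 - <<'E'
from h import *
t=np.radians(-10.8); T=np.array([.5186,.3682])
for src,yaw,off in (([.429,-.255],np.pi/2,-.0275),([.554,-.4129],np.radians(107),.0275)):
    dst=T+off*np.array([np.cos(t),np.sin(t)])
    carry(src,yaw,dst,t+np.pi/2,.102,.0215,.22)
arm.set_joints(HOME); show(); c,_=rep()
im=np.clip(c["img"][...,::-1],0,255).astype(np.uint8)
cv2.imwrite("pics/t3.png",cv2.resize(im[140*K:280*K,120*K:480*K],(800,311)))
s=arm.camera("side")["frame"][:,:,::-1]; cv2.imwrite("pics/s3.png",cv2.resize(s[110:380,130:400],(600,600)))
E
```

```text
at [ 0.4295 -0.2558  0.1027] w 0.0856 gf 0.0 F [-0.1 -0.2 -0.1] t 60.6
grip [ 0.4294 -0.2552  0.1031] w 0.034 gf 59.2 F [-1.7 -0.7  5. ] t 61.1
down True [0.4913 0.3732 0.0221] w 0.0336 gf 60.1 F [-0.4 -0.2  4.5] t 65.6
at [ 0.5549 -0.4132  0.1032] w 0.0852 gf 0.0 F [-0.7 -0.7  1. ] t 70.8
grip [ 0.5545 -0.4133  0.1033] w 0.0337 gf 59.6 F [1.  0.4 5. ] t 71.4
down True [0.5454 0.3629 0.0223] w 0.0337 gf 60.1 F [-0.1 -0.1  4.4] t 76.5
 [ 0.1511 -0.5548  0.2309] w 0.0851 gf 0.0 F [-0.1  0.5 -0.1] t 81.7
bar L223 W46 xy [0.4784 0.0209] yaw -82.1 slate-frame [-0.0764 -0.0006] rel -90.0
bar L93 W45 xy [0.5393 0.1329] yaw 7.8 slate-frame [-0.0007  0.102 ] rel -0.1
bar L93 W45 xy [ 0.5676 -0.0678] yaw 7.7 slate-frame [-0.0002 -0.1007] rel -0.2
```

View pics/t3.png

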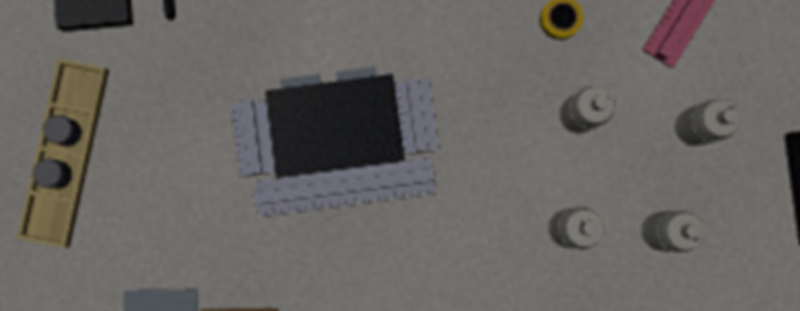

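View pics/s3.png

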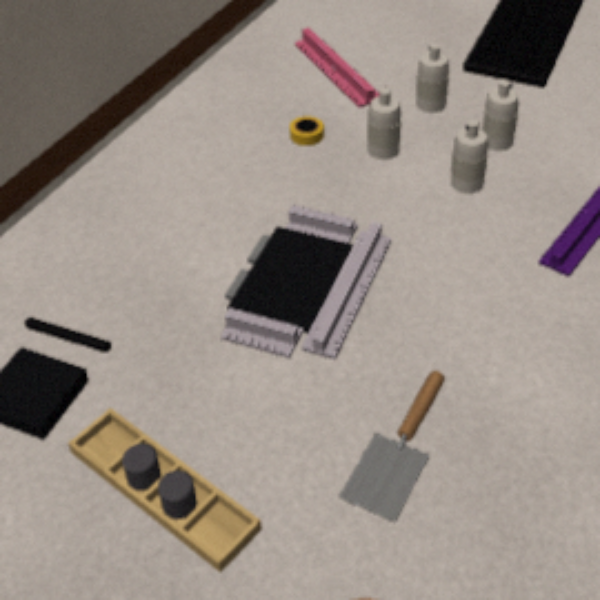

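The top crop shows the three straightedges flush around the slate (px 345,187; 252,137; 418,115). Both caps stand upright in separate pockets (61,130; 50,173), and all four bottles are standing open. The tool stop positions at the end of each push (110.3, 135.0 and 134.8 mm from the slate centre) also agree with all three edges being flush. I'll hand it in.

```bash
python3 -c "
from plant import arm
print(arm.hand_in())"
```

```text
the job is handed in; nothing more can be done
None
```

The job is done and handed in: the rule and both short straightedges are flush on the slate's three edges, both caps stand open side down in their own tray pockets, and all four bottles are still standing.

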